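Close a stone-tumbler barrel with a ratchet wrench

TASK

Press the loose lid of the stone-tumbler barrel down until it sits level and fully home on the rim. Then take the ratchet wrench from its wooden block, fit it over the square brass nut on the lid and swing it back and forth, letting it slip on each return stroke, to tighten the nut clockwise until it comes to its stop (red line on the nut at the red line on the lid). Lay the wrench back flat on its block as it lay before, let go of it, and leave the stones on sale around the work where they are.

Things in the scene. Friction and masses are not known exactly. Their poses are not given: they have to be found in the camera images.
- barrel: Black hexagonal tumbler barrel, 100 mm across its flats, on a grey foot bolted to the table, fixed. Origin: centre of the underside of the foot, on the table. Its flat rim is 90 mm above the table. z is up. Inside the rim stand three stiff orange seal pads, 36 mm from the axis, 120 degrees apart, standing proud of the rim by up to 8 mm and unevenly; each gives way at about 5 N and stays where it was pushed to.
- lid: Loose hexagonal aluminium lid, 118 mm across its flats, plate 6 mm thick; a 12 mm skirt around the barrel keeps it from turning (2 mm clearance, some 0.07 rad of play); 0.45 kg with its nut. Origin: centre of the plate's underside, z up. It starts askew on the seal pads, 3 to 8 mm above the rim; fully home its origin is 90 mm above the barrel's and it is level. About 12 N straight down on the nut's top (27 mm above the origin) seats it.
- nut (a joint): Angle of the brass nut on the lid in rad: grows as the nut turns clockwise seen from above (tightening); its hard stop is at 2.8. It starts between 0.4 and 1.1. Turning it takes about 0.2 N m; it stays where it is left. It is greased; forcing it past the stop only strains the wrench.
- nut_seat (a point): Point on the nut's axis, on the top face of its round flange (36 mm across, 4 mm high), 10 mm above the lid's origin: the wrench head's underside comes to lie here. The point turns with the nut; above it stands a square 18 mm wide, faces across the point's x and y, 17 mm tall of which the top 10 mm taper to 10.6 mm. The nut's red line lies on the flange along the point's x; the lid's red line is where it points at the stop.
- wrench: Ratchet wrench, 0.24 kg: a flat round head 56 mm across and 14 mm thick, with a straight blue handle 16 mm wide and 14 mm thick from 61 to 183 mm from the head's centre along +x, and a steel neck between (22 mm wide). Origin: centre of the head's underside; z is up. The whole underside is flat. It starts lying on its block, this way up. Centre of mass about 52 mm from the head's centre. Turned clockwise seen from above it drives its ring; turned back it slips.
- wrench_grip (a point): Place on the blue handle to grip it across (16 mm wide): 125 mm from the head's centre, at half its thickness (7 mm above the underside), overhanging the block freely when it lies there. Axes as the wrench.
- socket (a point): Centre of the ring in the head, at the underside (same point as the wrench's origin), turning with the ring. The ring has a square through-hole 20 mm wide, sides across this point's x and y, so it fits the nut at every quarter turn, with about 0.12 rad of play either way.
- ratchet (a joint): Angle in rad by which the ring has slipped in the wrench; 0 at the start with the ring's x axis along the handle, grows by clicks of 0.39 rad as the handle is swung anticlockwise (seen from above) over a still nut, and stays locked as the handle is swung clockwise. Slipping takes almost no torque.
- stand: Wooden block 120 mm long (x), 66 mm wide, 30 mm high, fixed. Origin: centre of its underside. The wrench lies on its flat top, handle along +x, the handle overhanging the +x end; a black outline shows its place.
- stand_home (a point): Where the centre of the underside of the wrench's head lies on the block: on its top, 30 mm from the block's centre towards -x. Axes as the block.
- geode: Bystander: half geode with a violet middle, 76 mm across, 42 mm high. Origin: centre of its underside.
- agate: Bystander: polished agate slice, 90 mm across, 10 mm thick. Origin: centre of its underside.
- fossil: Bystander: sand-coloured spiral fossil, 64 mm across, 27 mm high. Origin: centre of its underside.
- cluster: Bystander: cluster of violet crystals, 56 mm across, about 45 mm high. Origin: centre of its underside.
Not all that is in view belongs to the job. What is meant by the wrench is not turquoise, and is the smaller of those in its own colour.

How it is judged (in metres and radians):
On the way, in this order (a step that is already met when the one before it is completed fails the run):
1. the lid is pressed level and fully home on the rim (z of lid in the frame of barrel below 0.092 m and angle between lid's own z axis and vertical below 0.03 rad), for 0.2 s.
2. the wrench's ring is down over the nut (distance between socket and nut_seat below 0.006 m), for 0.1 s.
3. the nut is at its stop (within 0.15 rad), the wrench still on it and its ring having slipped at least 0.6 rad on return strokes (value of joint nut above 2.65 rad and value of joint ratchet above 0.6 rad and distance between socket and nut_seat below 0.008 m), for 0.1 s.
At the end, for the whole second after the job is handed in: The lid is home (within 2 mm) and level (within 0.03 rad) on the barrel, the nut within 0.15 rad of its stop, and the wrench lies at rest flat on its block, head within 25 mm of its place, handle along the block within 0.3 rad and overhanging the same end (all of step 1 and value of joint nut above 2.65 rad and horizontal distance between wrench and stand_home below 0.025 m and z of wrench in the frame of stand between 0.027 and 0.034 m and angle between wrench's own z axis and vertical below 0.08 rad and x of wrench_grip in the frame of stand above 0.05 m and angle between the x axis of wrench and the x axis of stand, either way round below 0.3 rad and linear speed of each of wrench, lid below 0.02 m/s); the robot touches nothing.
It fails at once if the geode is disturbed (moved over 20 mm) (distance of geode from where it was at the start of the episode above 0.02 m).
It fails at once if the agate slice is disturbed (moved over 20 mm) (distance of agate from where it was at the start of the episode above 0.02 m).
It fails at once if the fossil is disturbed (moved over 20 mm) (distance of fossil from where it was at the start of the episode above 0.02 m).
It fails at once if the crystal cluster is disturbed (moved over 20 mm) (distance of cluster from where it was at the start of the episode above 0.02 m).
It also fails if it takes over 72 s, if anything falls off the work surface, if the arm or the gripper's body presses on something with over 40 N, if the wrist force passes 120 N, or if a joint passes its speed limit or range.

ROBOT

A 6-joint arm with a two-finger parallel gripper is mounted at the origin on the work surface. World frame = base frame: x ahead of the robot, y to its left, z up, the work surface at z = 0. Lengths are in mm, angles in degrees, forces in N, time in s.
With the tool pointing down it reaches from about 300 to 850 mm from the base axis. Payload 4.2 kg.
Tool frame: the origin (TCP) lies at the very end of the fingers, on their centre line; the grasp point (between the pads) lies 19 mm behind it; z points along the fingers, y is the line along which they close (so a half turn about z gives the same grasp; the last joint's range is limited). The gripper opens to 91 mm and grips with 3 to 60 N. Pads are 32 mm wide; open, the fingers measure 118 mm over their backs; the gripper's body (76 mm by 178 mm) begins 60 mm behind the grasp point.
Start: joints at [-64.458, 18.312, 89.639, -0, 72.044, -1.146], TCP at [258.26, -513.756, 213.976] pointing down, gripper open.
Joint ranges: [-177.97, 177.97], [-48.28, 115.42], [12.27, 149.76], [-77.06, 257.06], [2.81, 150.46], [-146.56, 146.56]. Speed limits (degrees/s): [147.25, 147.25, 180, 180, 180, 180].

INTERFACE

Orientations are given as [roll, pitch, yaw] about the fixed x, y, z axes, in that order (R = Rz(yaw) Ry(pitch) Rx(roll)).
In Python, from workcell import * gives the robot as it stands.
- The arm moves only by the tool move_arm, never from a script. Its argument "motion" is a list of rows, each a list of 3 entries, a list of its own where there are three numbers: the finger opening in mm, from 0 to 91.2, then the shift along the world's x, y, z in units of 25 mm (1.0 is 25 mm), then the turn, a rotation vector about the world's x, y, z in units of 4 degrees (1.0 is 4 degrees). In form: [[grip, [x, y, z], [ax, ay, az]], ...]. A call has 1 to 20 rows; each row shifts and turns the commanded pose from where the row before left it; what a row does not reach is not made up. A row lasts 1/12 s, in which the tool goes at most 41.7 mm and 7.16 degrees, less where a joint would pass 70% of its speed; a pose out of reach is approached as far as the arm can. A call with a number of a shift or a turn outside -1 to 1 is refused whole. A call with a gripper value outside its range is refused whole. The fingers move at their own pace and stop on an object; "grip_force" is the grip in N (left out, the last holds). Time passes only in rows, so rows that do not move let the fingers close. It gives the time, the measured TCP pose, the force, the opening and the grip force at its end, in the units of the state.
- state(): the state, without advancing time (a new reading comes with each control period).
- grab_frame(name): name is "scene" or "top" or "wrist"; returns the picture (400x640x3 uint8, blue, green, red); there is no depth.
- camera_info(name): a dict with "fx", "fy", "cx", "cy" (pixels), "rvec" (rotation vector, rad) and "tvec" (3), from world to camera coordinates, as OpenCV has them. Camera axes: x right, y down, z forward; pixel columns grow to the right and rows downward; lengths in mm; the calibration is good to about 2 mm. A picture is of the moment at which its call begins: read the wrist's pose just before it. camera_info takes no time and is no camera call; for the wrist camera it gives the pose at the moment of the call.
- job_done(): hands the job in; it is judged then, once.
The state is a dict: "time_s": time; "qpos": joint angles; "qvel": joint speeds; "effort": joint torques, N m; "ee_pos": TCP position; "ee_rot": TCP orientation; "force": force on the tool from outside, world axes, zero at the start; "torque": the same for the moment, N m; "gripper_width": finger opening in mm; "gripper_force": force on a finger pad.
Only numpy, scipy, OpenCV 4.12 (cv2) and the standard library are available. Lean on these libraries where they do the work, as an engineer would, in place of code of your own. Each camera call takes 0.05 s, during which the arm holds its last target. There are 200 camera calls.

## Working session

There is one attempt and no reset: what is moved stays moved. The work goes in short steps, Python scripts to look and compute and a tool call to move; the robot and the scene stay as the last step left them, time stands still between calls to the robot, and variables do not carry over. Pictures are saved under pics/ and viewed, at most 10 in all, crops included, and the job is handed in when it is done.

Besides the shell and the picture viewer there is one more tool, called after "Request:" as name(argument=value, ...), one argument or row to a line, values as JSON. move_arm: Moves the arm, as the interface text tells. Shifts and turns lie within -1 to 1; 1 stands for 25 mm of shift or 4 degrees of turn. Its arguments: {"type":"object","properties":{"motion":{"type":"array","items":{"type":"array"}},"grip_force":{"type":"number"}},"required":["motion"]}

```bash
mkdir -p pics; ls; cat > h.py <<'E'
import numpy as np, cv2
from workcell import *
def ray(ci,u,v):
    R,_=cv2.Rodrigues(np.array(ci["rvec"],float)); t=np.array(ci["tvec"],float).reshape(3)
    d=R.T@np.array([(u-ci["cx"])/ci["fx"],(v-ci["cy"])/ci["fy"],1.]); return -R.T@t,d
def onz(ci,u,v,z):
    o,d=ray(ci,u,v); return o+d*(z-o[2])/d[2]
def proj(ci,p):
    R,_=cv2.Rodrigues(np.array(ci["rvec"],float)); c=R@np.array(p,float)+np.array(ci["tvec"],float).reshape(3)
    return ci["fx"]*c[0]/c[2]+ci["cx"],ci["fy"]*c[1]/c[2]+ci["cy"]
E
python3 - <<'E'
from h import *
for n in ("top","scene"):
    im=grab_frame(n); cv2.imwrite(f"pics/{n}0.png",im); print(n,camera_info(n))
print(state())
E
```

```text
pics
top {'fx': 443.90143306502097, 'fy': 443.90143306502097, 'cx': 314.62050363280633, 'cy': 200.44339452466087, 'rvec': array([ 2.13791484, -2.15534734,  0.16196033]), 'tvec': array([   5.40345427,  541.75823823, 1599.79169784])}
scene {'fx': 381.4824170240362, 'fy': 381.4824170240362, 'cx': 316.8544974181994, 'cy': 198.63970633097946, 'rvec': array([ 2.19655993,  1.44179892, -0.40358924]), 'tvec': array([-208.46358081, -358.25804571, 1445.57297446])}
{'time_s': 0.1, 'qpos': array([-6.44583526e+01,  1.83469676e+01,  8.96980304e+01, -1.65893959e-03,
        7.20428184e+01, -1.14728677e+00]), 'qvel': array([-0.00565087,  0.01422947, -0.20042915,  0.07014903, -0.06224226,
       -0.05025956]), 'effort': array([-6.27081881e-04, -4.13334167e+01, -2.32508397e+01,  7.27543398e-02,
        4.21954470e-02, -4.71817691e-05]), 'ee_pos': array([ 258.05170024, -513.35577233,  213.22386357]), 'ee_rot': array([-1.79912170e+02, -1.81285522e-04,  2.66894467e+01]), 'force': array([ 0.38421537, -0.58027455, -0.80024629]), 'torque': array([ 0.00914921, -0.00552748, -0.05099   ]), 'gripper_force': 0.0, 'gripper_width': 91.24446235678022}
```

View pics/top0.png

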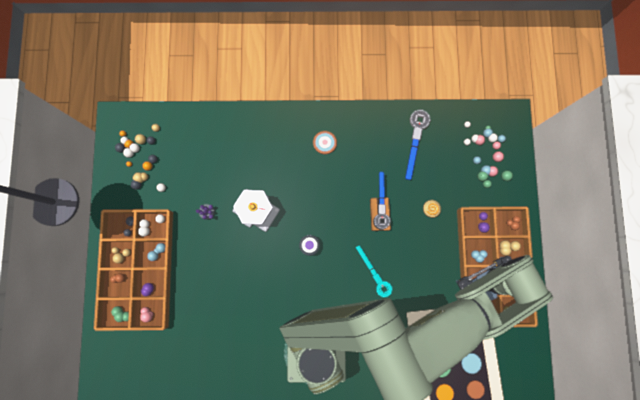

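View pics/scene0.png

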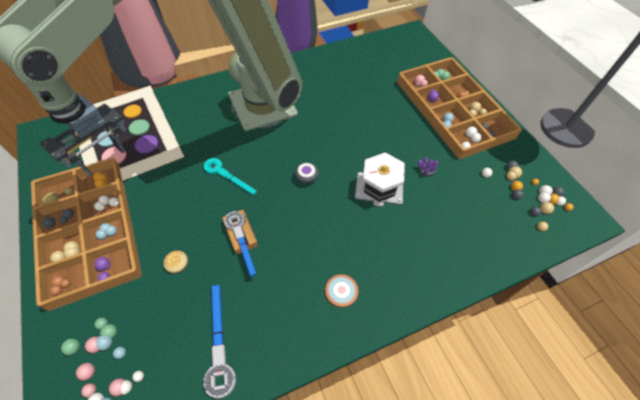

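Wrench candidates in the top view are the turquoise one at (384,288), the large blue one at (420,120) and the small blue one on the wooden block at (382,215). By the description I choose the small one on the block. The lid is at (254,208), with the cluster at (207,211), the geode at (310,245), the agate at (325,142) and the fossil at (432,208).

```bash
python3 - <<'E'
from h import *
ci=camera_info("top"); im=cv2.imread("pics/top0.png"); cs=camera_info("scene")
for n,u,v,z in [("lid",252,207,100),("head",381,221,44),("handle end",381.5,174,44),("blk",381,214,30),("cluster",207,211,20),("geode",310,245,20),("agate",325,142,10),("fossil",432,208,20),("bigwr",410,178,14)]:
    print(n,onz(ci,u,v,z).round(0))
hsv=cv2.cvtColor(im,cv2.COLOR_BGR2HSV)
m=cv2.inRange(hsv,(100,150,100),(125,255,255)); 
n,l,s,c=cv2.connectedComponentsWithStats(m)
for i in range(1,n):
    if s[i,4]>40:
        p=np.argwhere(l==i)[:,::-1]; r=cv2.minAreaRect(p.astype(np.float32)); b=cv2.boxPoints(r)
        print(s[i],[onz(ci,*q,44)[:2].round(0) for q in b], onz(ci,*c[i],44).round(1))
cr=cv2.resize(np.hstack([im[150:260,340:440],im[165:275,210:310]]),None,fx=4,fy=4,interpolation=cv2.INTER_CUBIC); cv2.imwrite("pics/crop1.png",cr)
E
```

```text
lid [511. 224. 100.]
head [ 463. -241.   44.]
handle end [ 639. -249.   44.]
blk [ 491. -244.   30.]
cluster [508. 402.  20.]
geode [379.  19.  20.]
agate [773. -41.  10.]
fossil [ 513. -437.   20.]
bigwr [ 629. -361.   14.]
[405 139  14  41 271] [array([ 620., -333.]), array([ 773., -369.]), array([ 768., -394.]), array([ 615., -357.])] [ 691.2 -362.1   44. ]
[379 172   6  32 177] [array([ 646., -239.]), array([ 646., -258.]), array([ 530., -254.]), array([ 530., -236.])] [ 589.3 -246.6   44. ]
```

View pics/crop1.png

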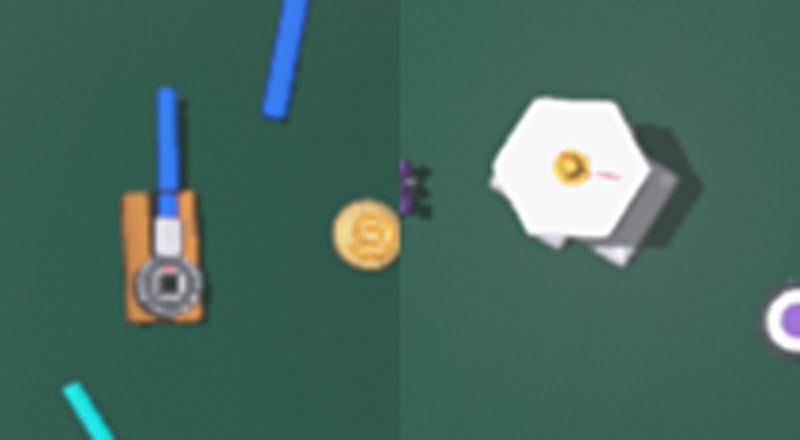

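The crop confirms it: the small blue wrench lies on the block with its head at about (381,221) and its handle towards +x. The lid's red line runs from the nut towards −y. Next I look at the wrench with the wrist camera on the way to the lid.

```bash
python3 - <<'E'
from h import *
ci=camera_info("wrist"); s=state()
R,_=cv2.Rodrigues(ci["rvec"]); c=-R.T@ci["tvec"]; print(c-s["ee_pos"],R.T[:,2],R.T[:,0],ci["fx"],ci["cx"],ci["cy"])
E
```

```text
[ 70.56010344  34.39268147 171.80399272] [-0.25157093 -0.12489221 -0.95974684] [ 0.44950036 -0.89327875 -0.00158132] 331.97332944624617 311.6765130021438 204.69365435232186
```

Request:
move_arm(
  motion=[
    [91,[0.8,1,0.4],[0,0,-1]],
    [91,[0.8,1,0.4],[0,0,-1]],
    [91,[0.8,1,0.4],[0,0,-1]],
    [91,[0.8,1,0.4],[0,0,-1]],
    [91,[0.8,1,0.4],[0,0,-1]],
    [91,[0.8,1,0.4],[0,0,-1]],
    [91,[0.8,1,0.4],[0,0,-1]],
    [91,[0.8,1,0.4],[0,0,0]],
    [91,[0.8,1,0.4],[0,0,0]],
    [91,[0.8,1,0.4],[0,0,0]],
    [91,[0.8,0.8,0],[0,0,0]],
    [91,[0,0,0],[0,0,0]],
  ],
)

```text
time_s: 1.1
ee_pos: [481.2, -240.3, 314.1]
ee_rot: [-179.9, -0.1, -1.0]
force: [-0.7, -0.3, -0.4]
gripper_width: 91.0
gripper_force: 0.0
```

```bash
python3 - <<'E'
from h import *
ci=camera_info("wrist"); im=grab_frame("wrist"); cv2.imwrite("pics/w1.png",im); import pickle; pickle.dump(ci,open("w1.pkl","wb"))
hsv=cv2.cvtColor(im,cv2.COLOR_BGR2HSV)
m=cv2.inRange(hsv,(100,150,100),(125,255,255)); 
n,l,s,c=cv2.connectedComponentsWithStats(m)
for i in range(1,n):
    if s[i,4]>300:
        p=np.argwhere(l==i)[:,::-1].astype(np.float32); b=cv2.boxPoints(cv2.minAreaRect(p))
        print(s[i],[onz(ci,*q,44)[:2].round(0) for q in b], onz(ci,*c[i],44).round(1))
E
```

```text
[389   0  32  57 428] [array([ 623., -335.]), array([ 685., -351.]), array([ 680., -373.]), array([ 617., -358.])] [ 647.8 -353.4   44. ]
[311  33  14  83 305] [array([ 647., -243.]), array([ 647., -259.]), array([ 551., -258.]), array([ 552., -241.])] [ 602.  -252.5   44. ]
```

View pics/w1.png

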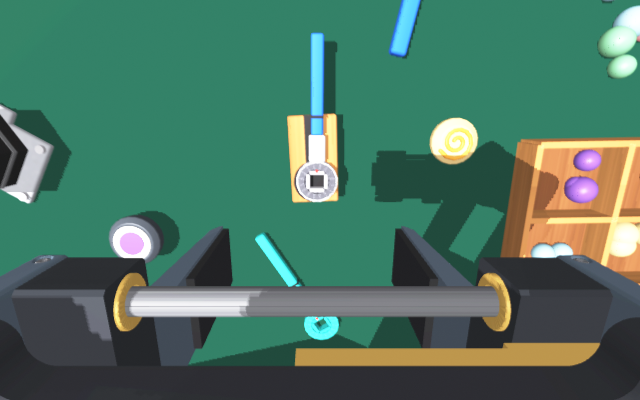

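Request:
move_arm(
  motion=[
    [91,[0,1,0],[0,0,0]],
    [91,[0,1,0],[0,0,0]],
    [91,[0,1,0],[0,0,0]],
    [91,[0,1,0],[0,0,0]],
    [91,[0,1,0],[0,0,0]],
    [91,[0,1,0],[0,0,0]],
    [91,[0,1,0],[0,0,0]],
    [91,[0,1,0],[0,0,0]],
    [91,[0,1,0],[0,0,0]],
    [0,[0,1,0],[0,0,0]],
    [0,[0,1,0],[0,0,0]],
    [0,[0,1,0],[0,0,0]],
    [0,[0,1,0],[0,0,0]],
    [0,[0,1,0],[0,0,0]],
    [0,[0,1,0],[0,0,0]],
    [0,[0,1,0],[0,0,0]],
    [0,[0,1,0],[0,0,0]],
    [0,[0,1,0],[0,0,0]],
    [0,[0,0.5,0],[0,0,0]],
    [0,[0,0,0],[0,0,0]],
  ],
)

```text
time_s: 2.82
ee_pos: [478.2, 219.6, 313.2]
ee_rot: [180.0, 0.1, -1.2]
force: [0.6, -1.6, -0.1]
gripper_width: 20.6
gripper_force: 0.0
```

The wrist view shows the wrench head centred at about (317,181) and the handle end at (317,34). Now the lid.

```bash
python3 - <<'E'
from h import *
import pickle
c1=pickle.load(open("w1.pkl","rb")); w=cv2.imread("pics/w1.png")
h=onz(c1,317,181,44); e=onz(c1,317,34,44); print("head",h.round(1),"end",e.round(1),np.linalg.norm(h-e),np.degrees(np.arctan2(*(e-h)[1::-1])))
ci=camera_info("wrist"); im=grab_frame("wrist"); cv2.imwrite("pics/w2.png",im); pickle.dump(ci,open("w2.pkl","wb"))
u,v=map(int,proj(ci,(511,224,105))); print(u,v)
x0,y0=max(u-75,0),max(v-60,0)
cv2.imwrite("pics/w2c.png",cv2.resize(im[y0:y0+120,x0:x0+150],None,fx=5,fy=5,interpolation=cv2.INTER_CUBIC)); print(x0,y0)
E
```

```text
head [ 464.9 -248.1   44. ] end [ 645.8 -250.4   44. ] 180.91804678593277 -0.7539989808170806
306 149
231 89
```

View pics/w2c.png

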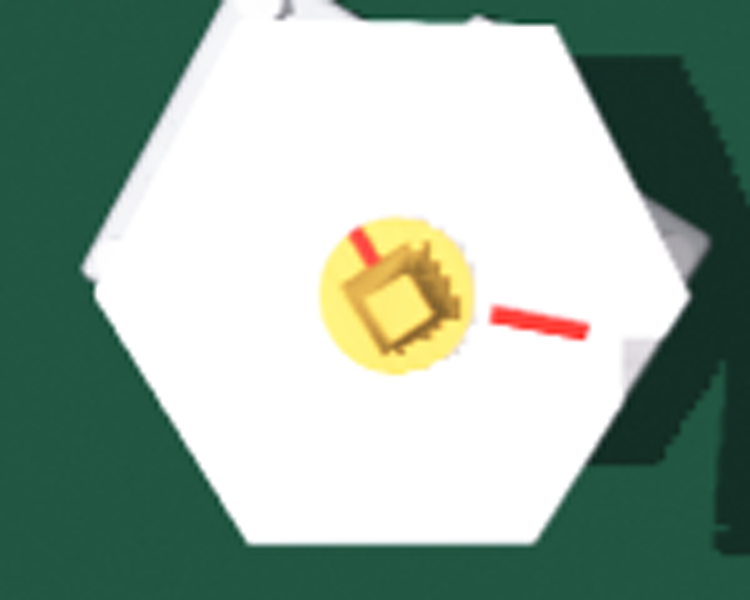

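```bash
cat > ang.py <<'E'
from h import *
import pickle
ci=pickle.load(open("w2.pkl","rb"))
f=lambda u,v,z: onz(ci,231+u/5-.4,89+v/5-.4,z)
c=f(397,295,105); t=f(398,308,122.5); n=f(361,244,105); l0=f(491,315,101); l1=f(588,332,101)
print(c.round(1),t.round(1))
a=lambda d: np.degrees(np.arctan2(d[1],d[0]))
print("nut line",a(n-c),"lid",a(l1-l0),a(l1-c))
hx=[f(*p,101) for p in[(95,293),(236,20),(555,25),(690,296),(535,544),(248,544)]]; print(np.mean(hx,0))
print("top square edges",[a(f(*q,122.5)-f(*p,122.5)) for p,q in[((361,306),(404,275)),((393,342),(436,310)),((361,306),(393,342)),((404,275),(436,310))]])
print(state()["ee_pos"],state()["ee_rot"],state()["gripper_width"])
E
python3 ang.py
```

```text
[513.2 219.5 105. ] [512.5 219.2 122.5]
nut line 34.19190943805376 lid -101.06085093377742 -102.65543317861639
[512.87602272 220.3697129  101.        ]
top square edges [np.float64(-55.7068507193282), np.float64(-54.57211563652591), np.float64(-139.6218401657889), np.float64(-138.43485696375254)]
[478.20269077 218.21669358 313.36792364] [ 1.79899876e+02  5.82064907e-02 -1.25586827e+00] 16.497996003084364
```

Request:
move_arm(
  motion=[
    [0,[0.7,0.03,0],[0,0,0]],
    [0,[0.7,0.02,-0.8],[0,0,0]],
    [0,[0,0,-1],[0,0,0]],
    [0,[0,0,-1],[0,0,0]],
    [0,[0,0,-1],[0,0,0]],
    [0,[0,0,-1],[0,0,0]],
    [0,[0,0,-1],[0,0,0]],
    [0,[0,0,-1],[0,0,0]],
    [0,[0,0,0],[0,0,0]],
  ],
)

```text
time_s: 3.62
ee_pos: [510.1, 216.5, 139.3]
ee_rot: [179.7, 0.6, -1.4]
force: [-0.2, -0.9, -1.1]
gripper_width: 0.3
gripper_force: 0.0
```

Request:
move_arm(
  motion=[
    [0,[0,0,-0.2],[0,0,0]],
    [0,[0,0,-0.2],[0,0,0]],
    [0,[0,0,-0.2],[0,0,0]],
    [0,[0,0,-0.1],[0,0,0]],
    [0,[0,0,-0.1],[0,0,0]],
    [0,[0,0,-0.1],[0,0,0]],
    [0,[0,0,-0.1],[0,0,0]],
    [0,[0,0,0],[0,0,0]],
  ],
)

```text
time_s: 4.28
ee_pos: [514.3, 221.1, 120.6]
ee_rot: [-179.9, -0.2, -1.3]
force: [0.2, 1.5, 5.8]
gripper_width: 0.6
gripper_force: 2.5
```

Request:
move_arm(
  motion=[
    [0,[0,0,-0.05],[0,0,0]],
    [0,[0,0,-0.05],[0,0,0]],
    [0,[0,0,-0.05],[0,0,0]],
    [0,[0,0,0],[0,0,0]],
  ],
)

```text
time_s: 4.62
ee_pos: [514.2, 221.3, 117.5]
ee_rot: [-179.8, -0.2, -1.3]
force: [-2.0, 2.0, 8.7]
gripper_width: 0.3
gripper_force: 4.6
```

Request:
move_arm(
  motion=[
    [0,[0,0,-0.05],[0,0,0]],
    [0,[0,0,-0.05],[0,0,0]],
    [0,[0,0,0],[0,0,0]],
    [0,[0,0,0],[0,0,0]],
  ],
)

```text
time_s: 4.95
ee_pos: [514.3, 221.4, 117.0]
ee_rot: [-179.8, -0.2, -1.3]
force: [-4.7, 1.1, 21.6]
gripper_width: 0.1
gripper_force: 10.1
```

Request:
move_arm(
  motion=[
    [0,[0,0,-0.03],[0,0,0]],
    [0,[0,0,0],[0,0,0]],
    [0,[0,0,0],[0,0,0]],
  ],
)

```text
time_s: 5.2
ee_pos: [514.3, 221.4, 116.9]
ee_rot: [-179.8, -0.3, -1.3]
force: [-6.3, -0.3, 24.5]
gripper_width: 0.8
gripper_force: 12.0
```

Request:
move_arm(
  motion=[
    [0,[0,0,0.3],[0,0,0]],
    [0,[0,0,1],[0,0,0]],
    [91,[0,0,1],[0,0,0]],
    [91,[0,0,1],[0,0,0]],
    [91,[0,-0.4,1],[0,0,0]],
    [91,[-0.5,-0.6,1],[0,0,0]],
    [91,[-0.9,0,1],[0,0,0]],
    [91,[0,0,0],[0,0,0]],
    [91,[0,0,0],[0,0,0]],
  ],
)

```text
time_s: 5.95
ee_pos: [478.5, 195.2, 271.3]
ee_rot: [-179.9, -0.2, -1.3]
force: [0.3, 0.4, -0.2]
gripper_width: 44.3
gripper_force: 0.0
```

```bash
python3 - <<'E'
from h import *
import pickle
print(state()["ee_pos"].round(1))
ci=camera_info("wrist"); im=grab_frame("wrist"); cv2.imwrite("pics/w3.png",im); pickle.dump(ci,open("w3.pkl","wb"))
u,v=map(int,proj(ci,(513,220,105))); x0,y0=u-80,v-60; print(u,v,x0,y0)
cv2.imwrite("pics/w3c.png",cv2.resize(im[max(y0,0):y0+120,x0:x0+160],None,fx=5,fy=5,interpolation=cv2.INTER_CUBIC))
E
```

```text
[478.5 195.2 271.3]
285 154 205 94
```

View pics/w3c.png

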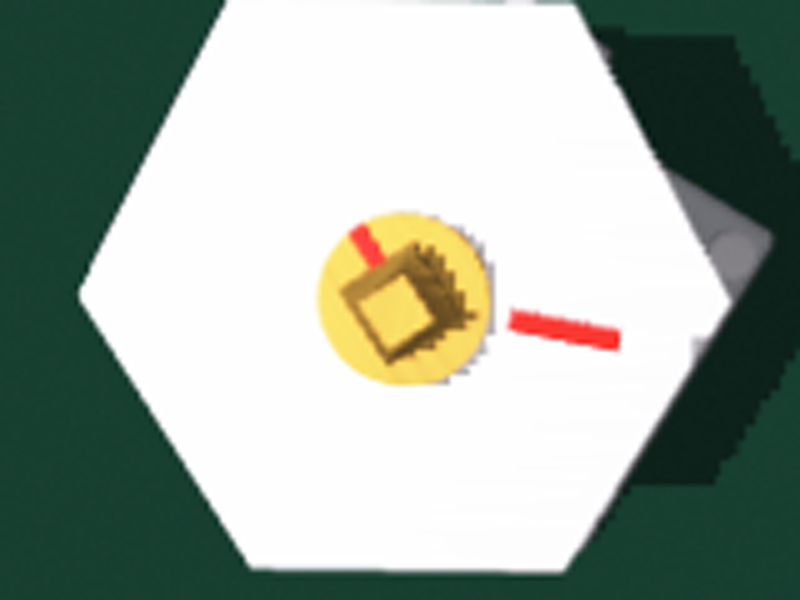

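The lid now looks level. The nut flange is centred at crop (405,299) and its red line points up-left, so it has hardly turned.

```bash
python3 - <<'E'
from h import *
import pickle
ci=pickle.load(open("w3.pkl","rb")); a=lambda d: np.degrees(np.arctan2(d[1],d[0])).round(1)
f=lambda u,v,z: onz(ci,205+u/5-.4,94+v/5-.4,z)
c=f(405,299,100); t=f(397,310,117)
print("flange",c.round(1),"top",t.round(1),"line",a(f(365,243,100)-c),"lid",a(f(618,340,96)-f(511,319,96)))
V=[(357,310),(404,276),(435,317),(388,351)]
print("sq",[a(f(*V[(i+1)%4],117)-f(*V[i],117))%90 for i in range(4)])
h=[f(*p,96) for p in[(79,294),(228,0),(575,5),(731,302),(565,572),(250,569)]]; print(np.mean(h,0).round(1),[np.linalg.norm(h[i]-h[i-3]).round(1) for i in (3,4,5)])
E
```

```text
flange [513.3 220.4 100. ] top [513.4 220.7 117. ] line 33.5 lid -102.4
sq [np.float64(34.0), np.float64(35.19999999999999), np.float64(34.3), np.float64(34.8)]
[512.8 220.8  96. ] [np.float64(135.9), np.float64(136.5), np.float64(136.4)]
```

Request:
move_arm(
  motion=[
    [50,[0.1,-0.4,0],[0,0,1]],
    [50,[0.1,-0.4,0],[0,0,1]],
    [50,[0.1,-0.4,0],[0,0,1]],
    [50,[0.1,-0.4,0],[0,0,1]],
    [50,[0.1,-0.4,0],[0,0,1]],
    [50,[0.1,-0.4,0],[0,0,1]],
    [50,[0.1,-0.4,0],[0,0,1]],
    [50,[0.1,-0.4,0],[0,0,1]],
    [50,[0.1,-0.4,0],[0,0,1]],
    [50,[0.1,-0.4,0],[0,0,1]],
    [50,[0.1,-0.4,0],[0,0,1]],
    [50,[0.1,-0.4,0],[0,0,1]],
    [50,[0.1,-0.4,0],[0,0,1]],
    [50,[0.1,-0.4,0],[0,0,1]],
    [50,[0.1,-0.4,0],[0,0,1]],
    [50,[0.1,-0.4,0],[0,0,1]],
    [50,[0.1,-0.4,0],[0,0,1]],
    [50,[0.1,-0.4,0],[0,0,1]],
    [50,[0.1,-0.4,0],[0,0,1]],
    [50,[0.1,-0.4,0],[0,0,1]],
  ],
)

```text
time_s: 7.67
ee_pos: [528.4, -5.5, 267.3]
ee_rot: [-179.8, 0.0, 78.9]
force: [-0.5, -0.7, 0.3]
gripper_width: 49.8
gripper_force: 0.0
```

Request:
move_arm(
  motion=[
    [50,[0.1,-0.4,0],[0,0,1]],
    [50,[0.1,-0.4,0],[0,0,1]],
    [50,[0.1,-0.4,0],[0,0,1]],
    [50,[0.1,-0.4,0],[0,0,1]],
    [50,[0.1,-0.4,0],[0,0,1]],
    [50,[0.1,-0.4,0],[0,0,1]],
    [50,[0.1,-0.4,0],[0,0,1]],
    [50,[0.1,-0.4,0],[0,0,1]],
    [50,[0.1,-0.4,-0.4],[0,0,1]],
    [50,[0.1,-0.4,-0.4],[0,0,1]],
    [50,[0.1,-0.4,-0.4],[0,0,1]],
    [50,[0.1,-0.4,-0.4],[0,0,1]],
    [50,[0.1,-0.4,-0.4],[0,0,1]],
    [50,[0.1,-0.4,-0.4],[0,0,1]],
    [50,[0.1,-0.4,-0.4],[0,0,1]],
    [50,[0.1,-0.4,-0.4],[0,0,1]],
    [50,[0.1,-0.4,-0.4],[0,0,1]],
    [50,[0.1,-0.4,-0.4],[0,0,1]],
    [50,[0.1,-0.4,-0.4],[0,0,1]],
    [50,[0.1,-0.4,-0.4],[0,0,1]],
  ],
)

```text
time_s: 9.33
ee_pos: [578.0, -205.4, 146.6]
ee_rot: [-180.0, -0.2, 158.9]
force: [0.0, -0.6, 0.6]
gripper_width: 50.2
gripper_force: 0.0
```

Request:
move_arm(
  motion=[
    [50,[0.1,-0.4,0],[0,0,1]],
    [50,[0.1,-0.4,0],[0,0,1]],
    [50,[0.1,-0.4,0],[0,0,1]],
    [50,[0.1,-0.4,0],[0,0,1]],
    [50,[0.0,-0.2,0],[0,0,1]],
    [50,[0,0,0],[0,0,0]],
    [50,[0,0,0],[0,0,0]],
  ],
)

```text
time_s: 9.92
ee_pos: [587.9, -249.9, 147.4]
ee_rot: [179.9, -0.2, 178.6]
force: [-0.5, -0.0, 0.5]
gripper_width: 50.1
gripper_force: 0.0
```

```bash
python3 - <<'E'
from h import *
s=state(); print(s["ee_pos"].round(1),s["ee_rot"].round(2),s["qpos"].round(1),s["time_s"])
ci=camera_info("wrist"); im=grab_frame("wrist"); cv2.imwrite("pics/w4.png",im)
hsv=cv2.cvtColor(im,cv2.COLOR_BGR2HSV)
m=cv2.inRange(hsv,(100,150,100),(125,255,255)); n,l,st,c=cv2.connectedComponentsWithStats(m)
for i in range(1,n):
    if st[i,4]>300:
        p=np.argwhere(l==i)[:,::-1].astype(np.float32); b=cv2.boxPoints(cv2.minAreaRect(p)); print(st[i],[onz(ci,*q,44)[:2].round(1) for q in b])
print([np.round(proj(ci,q)) for q in[(465,-248,44),(590,-250,44)]])
E
```

```text
[ 587.9 -249.9  147.4] [ 1.7992e+02 -1.7000e-01  1.7857e+02] [ -24.1   26.7   86.3    0.    67.2 -112.6] 9.9167
[305 164  19 105 738] [array([ 552.4, -255.6]), array([ 552.8, -240.5]), array([ 648.3, -242. ]), array([ 647.9, -258.4])]
[194 232  27  36 333] [array([ 641.1, -360.8]), array([ 609.3, -352.7]), array([ 613. , -331.9]), array([ 645. , -339.4])]
[array([311.,  50.]), array([313., 207.])]
```

View pics/w4.png

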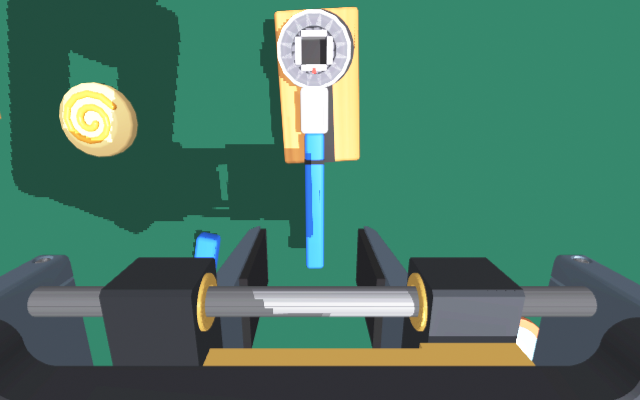

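The head is at about (315,49) and the handle runs straight down to the fingers at column 315. The tool is aligned with the handle, so I go down and grip.

Request:
move_arm(
  motion=[
    [50,[0.08,0.05,-0.9],[0,0,0]],
    [50,[0,0,-0.9],[0,0,0]],
    [50,[0,0,-0.9],[0,0,0]],
    [50,[0,0,-0.9],[0,0,0]],
    [50,[0,0,-0.8],[0,0,0]],
    [50,[0,0,-0.5],[0,0,0]],
    [50,[0,0,-0.25],[0,0,0]],
    [50,[0,0,0],[0,0,0]],
    [50,[0,0,0],[0,0,0]],
  ],
)

```text
time_s: 10.72
ee_pos: [590.5, -248.6, 20.9]
ee_rot: [180.0, 0.0, 178.7]
force: [-0.5, -0.4, 0.1]
gripper_width: 49.7
gripper_force: 0.0
```

Request:
move_arm(
  motion=[
    [30,[0,0,0],[0,0,0]],
    [20,[0,0,0],[0,0,0]],
    [10,[0,0,0],[0,0,0]],
    [5,[0,0,0],[0,0,0]],
    [5,[0,0,0],[0,0,0]],
    [5,[0,0,0],[0,0,0]],
    [5,[0,0,0],[0,0,0]],
  ],
  grip_force=45,
)

```text
time_s: 11.3
ee_pos: [590.4, -248.8, 21.1]
ee_rot: [180.0, 0.0, 178.7]
force: [0.1, 0.8, 1.8]
gripper_width: 15.5
gripper_force: 45.0
```

Request:
move_arm(
  motion=[
    [5,[0,0,0.3],[0,0,0]],
    [5,[0,0,0.6],[0,0,0]],
    [5,[0,0,0.8],[0,0,0]],
    [5,[0,0,0.8],[0,0,0]],
    [5,[0,0,0.8],[0,0,0]],
    [5,[0,0.2,0.8],[0,0,0]],
    [5,[0,0.4,0.7],[0,0,0]],
    [5,[0,0.6,0.4],[0,0,0]],
    [5,[0,0.8,0.2],[0,0,0]],
    [5,[0.1,0.8,0],[0,0,0.5]],
    [5,[0.1,0.8,0],[0,0,0.5]],
    [5,[0.1,0.8,0],[0,0,0.5]],
    [5,[0.1,0.8,0],[0,0,0.5]],
    [5,[0.1,0.8,0],[0,0,0.5]],
    [5,[0.1,0.8,0],[0,0,0.5]],
    [5,[0.1,0.8,0],[0,0,0.5]],
    [5,[0.1,0.8,0],[0,0,0.5]],
    [5,[0.1,0.8,0],[0,0,0.5]],
    [5,[0.1,0.8,0],[0,0,0.5]],
  ],
)

```text
time_s: 12.88
ee_pos: [614.5, 3.0, 155.1]
ee_rot: [179.9, -0.1, -161.2]
force: [0.9, -1.0, -3.4]
gripper_width: 15.6
gripper_force: 45.0
```

Request:
move_arm(
  motion=[
    [5,[0,0.8,0],[0,0,0.5]],
    [5,[0,0.8,0],[0,0,0.5]],
    [5,[0,0.8,0],[0,0,0.5]],
    [5,[0,0.8,0],[0,0,0.5]],
    [5,[0,0.8,0],[0,0,0.5]],
    [5,[0,0.8,0],[0,0,0.5]],
    [5,[0,0.8,0],[0,0,0.4]],
    [5,[0,0.8,0],[0,0,0.4]],
    [5,[0,0.8,0],[0,0,0]],
    [5,[0,0.8,0],[0,0,0]],
    [5,[0,0.8,0],[0,0,0]],
    [5,[0,0.6,0],[0,0,0]],
    [5,[0,0.4,0],[0,0,0]],
    [5,[0,0,0],[0,0,0]],
    [5,[0,0,0],[0,0,0]],
    [5,[0,0,0],[0,0,0]],
  ],
)

```text
time_s: 14.22
ee_pos: [615.1, 245.3, 155.6]
ee_rot: [-180.0, -0.1, -146.1]
force: [-0.0, 0.1, -2.6]
gripper_width: 15.4
gripper_force: 45.0
```

```bash
python3 - <<'E'
from h import *
import pickle
s=state(); print(s["ee_pos"].round(1),s["ee_rot"].round(2),s["qpos"].round(1),s["time_s"],s["force"])
ci=camera_info("wrist"); im=grab_frame("wrist"); cv2.imwrite("pics/w5.png",im); pickle.dump((ci,s["ee_pos"],s["ee_rot"]),open("w5.pkl","wb"))
E
```

```text
[615.1 245.3 155.6] [-1.7998e+02 -5.0000e-02 -1.4613e+02] [  20.8   28.3   82.2   -0.    69.5 -103.1] 14.2167 [-0.01173536  0.09406476 -2.62639995]
```

View pics/w5.png

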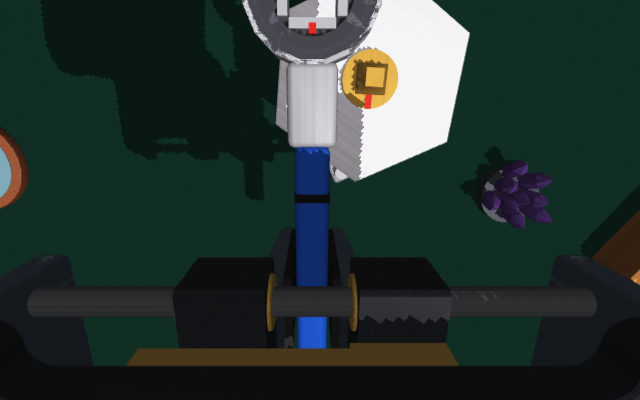

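The wrench is held straight, with the head at the top edge of the view at column 313. The nut is at (370,78) with its square parallel to the ring's. I check the geometry numerically.

```bash
python3 - <<'E'
from h import *
import pickle
ci,p,r=pickle.load(open("w5.pkl","rb")); ph=np.radians(r[2]+180); u=np.array([np.cos(ph),np.sin(ph),0]); n=np.array([-u[1],u[0],0])
a=p.copy(); a[2]=0
for z in (164,171,178):
    q=onz(ci,313,64,z)-p; print(z,"head near edge along",q@u,"across",q@n)
    q=onz(ci,313,18,z)-p; print("  hole edge",q@u)
for nm,px,z in[("neck/handle joint",(313,148),178.5),("line",(312,199),178.5)]:
    q=onz(ci,*px,z)-p; print(nm,q@u,q@n)
t=onz(ci,375,75.5,117); f=onz(ci,370,78.5,100); l=onz(ci,368,103,100); print("nut",t,f,np.degrees(np.arctan2(*(l-f)[1::-1])))
nut=(t+f)/2; print("target tcp",nut+125*u-p)
im=cv2.imread("pics/w5.png"); g=cv2.cvtColor(im,cv2.COLOR_BGR2GRAY); print(g[10:90:2,313])
E
```

```text
164 head near edge along -99.6459950690095 across 0.029281225146663044
  hole edge -118.44648245286429
171 head near edge along -98.81114509903693 across 0.005843500654421499
  hole edge -116.80647568957515
178 head near edge along -97.97629512906435 across -0.01759422383778934
  hole edge -115.16646892628599
neck/handle joint -63.246856064177884 0.031888778404008486
line -39.72791225085382 -0.39825185261099383
nut [512.37236683 220.88344567 117.        ] [512.65958792 220.97033503 100.        ] 31.706094219171096
target tcp [  1.18073052  45.26176605 -47.06858738]
[152 151 150 150 196 196 143  98  98  98  98  98  33  65  70  70  70  70
  71  71  74  75  73  72  74 191 222 157 167 187 188 188 189 189 190 191
 191 191 192 193]
```

Request:
move_arm(
  motion=[
    [5,[0.03,0.6,0],[0,0,0]],
    [5,[0.03,0.7,0],[0,0,0]],
    [5,[0,0.5,0],[0,0,0]],
    [5,[0,0,-0.5],[0,0,0]],
    [5,[0,0,-0.6],[0,0,0]],
    [5,[0,0,-0.4],[0,0,0]],
    [5,[0,0,-0.2],[0,0,0]],
    [5,[0,0,0],[0,0,0]],
    [5,[0,0,0],[0,0,0]],
  ],
)

```text
time_s: 15.02
ee_pos: [616.9, 291.5, 113.3]
ee_rot: [180.0, -0.0, -146.1]
force: [1.0, -0.1, -2.1]
gripper_width: 15.6
gripper_force: 45.0
```

Request:
move_arm(
  motion=[
    [5,[0,0,-0.15],[0,0,0]],
    [5,[0,0,-0.15],[0,0,0]],
    [5,[0,0,-0.15],[0,0,0]],
    [5,[0,0,0],[0,0,0]],
  ],
)

```text
time_s: 15.35
ee_pos: [616.3, 291.0, 101.2]
ee_rot: [180.0, -0.1, -146.1]
force: [0.2, -0.1, -2.9]
gripper_width: 15.9
gripper_force: 45.0
```

Request:
move_arm(
  motion=[
    [5,[0,0,-0.15],[0,0,0]],
    [5,[0,0,-0.1],[0,0,0]],
    [5,[0,0,-0.08],[0,0,0]],
    [5,[0,0,0],[0,0,0]],
    [5,[0,0,0],[0,0,0]],
  ],
)

```text
time_s: 15.77
ee_pos: [616.7, 291.2, 93.6]
ee_rot: [180.0, -0.0, -146.1]
force: [-0.2, 0.6, -2.2]
gripper_width: 15.7
gripper_force: 45.0
```

Request:
move_arm(
  motion=[
    [5,[0,0,-0.06],[0,0,0]],
    [5,[0,0,-0.05],[0,0,0]],
    [5,[0,0,0],[0,0,0]],
    [5,[0,0,0],[0,0,0]],
  ],
)

```text
time_s: 16.1
ee_pos: [616.8, 291.3, 91.2]
ee_rot: [180.0, 0.0, -146.1]
force: [-0.0, -0.1, -1.7]
gripper_width: 15.7
gripper_force: 45.0
```

```bash
python3 - <<'E'
from h import *
s=state(); print(s["ee_pos"].round(1),s["force"],s["torque"])
def arc(a,b,n,r=125):
    t=np.radians(np.linspace(a,b,n+1)); P=r*np.c_[np.cos(t),np.sin(t)]; 
    c=0*P[0]
    out=[]
    for k in range(1,n+1):
        d=np.round((P[k]-P[0]-c)/25,2); c=c+d*25; out.append([5,[float(d[0]),float(d[1]),0],[0,0,round((b-a)/n/4,2)]])
    return out
print("A",arc(34,-46,20)); print("B",arc(-46,34,20))
print("C",arc(-46,-106,15))
E
```

```text
[616.8 291.3  91.2] [-0.01085421 -0.07997905 -1.66895817] [ 0.12767643 -0.08613753 -0.03271576]
A [[5, [0.18, -0.3, 0], [0, 0, -1.0]], [5, [0.17, -0.3, 0], [0, 0, -1.0]], [5, [0.14, -0.32, 0], [0, 0, -1.0]], [5, [0.12, -0.33, 0], [0, 0, -1.0]], [5, [0.1, -0.34, 0], [0, 0, -1.0]], [5, [0.07, -0.34, 0], [0, 0, -1.0]], [5, [0.05, -0.34, 0], [0, 0, -1.0]], [5, [0.02, -0.35, 0], [0, 0, -1.0]], [5, [0.0, -0.35, 0], [0, 0, -1.0]], [5, [-0.02, -0.35, 0], [0, 0, -1.0]], [5, [-0.05, -0.34, 0], [0, 0, -1.0]], [5, [-0.07, -0.35, 0], [0, 0, -1.0]], [5, [-0.1, -0.33, 0], [0, 0, -1.0]], [5, [-0.12, -0.33, 0], [0, 0, -1.0]], [5, [-0.14, -0.32, 0], [0, 0, -1.0]], [5, [-0.17, -0.31, 0], [0, 0, -1.0]], [5, [-0.18, -0.29, 0], [0, 0, -1.0]], [5, [-0.21, -0.28, 0], [0, 0, -1.0]], [5, [-0.22, -0.27, 0], [0, 0, -1.0]], [5, [-0.24, -0.25, 0], [0, 0, -1.0]]]
B [[5, [0.24, 0.25, 0], [0, 0, 1.0]], [5, [0.23, 0.27, 0], [0, 0, 1.0]], [5, [0.2, 0.28, 0], [0, 0, 1.0]], [5, [0.19, 0.3, 0], [0, 0, 1.0]], [5, [0.16, 0.3, 0], [0, 0, 1.0]], [5, [0.14, 0.32, 0], [0, 0, 1.0]], [5, [0.12, 0.33, 0], [0, 0, 1.0]], [5, [0.1, 
[... 318 characters left out ...]
0.33, 0], [0, 0, 1.0]], [5, [-0.14, 0.32, 0], [0, 0, 1.0]], [5, [-0.16, 0.31, 0], [0, 0, 1.0]], [5, [-0.19, 0.29, 0], [0, 0, 1.0]]]
C [[5, [-0.26, -0.23, 0], [0, 0, -1.0]], [5, [-0.27, -0.22, 0], [0, 0, -1.0]], [5, [-0.29, -0.19, 0], [0, 0, -1.0]], [5, [-0.31, -0.18, 0], [0, 0, -1.0]], [5, [-0.31, -0.15, 0], [0, 0, -1.0]], [5, [-0.32, -0.13, 0], [0, 0, -1.0]], [5, [-0.34, -0.11, 0], [0, 0, -1.0]], [5, [-0.33, -0.08, 0], [0, 0, -1.0]], [5, [-0.35, -0.06, 0], [0, 0, -1.0]], [5, [-0.34, -0.04, 0], [0, 0, -1.0]], [5, [-0.35, -0.01, 0], [0, 0, -1.0]], [5, [-0.35, 0.01, 0], [0, 0, -1.0]], [5, [-0.35, 0.04, 0], [0, 0, -1.0]], [5, [-0.34, 0.06, 0], [0, 0, -1.0]], [5, [-0.34, 0.08, 0], [0, 0, -1.0]]]
```

Request:
move_arm(
  motion=[
    [5,[0,0,-0.04],[0,0,0]],
    [5,[0.18,-0.3,0],[0,0,-1.0]],
    [5,[0.17,-0.3,0],[0,0,-1.0]],
    [5,[0.14,-0.32,0],[0,0,-1.0]],
    [5,[0.12,-0.33,0],[0,0,-1.0]],
    [5,[0.1,-0.34,0],[0,0,-1.0]],
    [5,[0.07,-0.34,0],[0,0,-1.0]],
  ],
)

```text
time_s: 16.68
ee_pos: [636.6, 243.0, 90.7]
ee_rot: [180.0, 0.1, -170.3]
force: [-0.6, 0.9, 0.6]
gripper_width: 15.4
gripper_force: 45.0
```

Request:
move_arm(
  motion=[
    [5,[0.05,-0.34,0],[0,0,-1.0]],
    [5,[0.02,-0.35,0],[0,0,-1.0]],
    [5,[0.0,-0.35,0],[0,0,-1.0]],
    [5,[-0.02,-0.35,0],[0,0,-1.0]],
    [5,[-0.05,-0.34,0],[0,0,-1.0]],
    [5,[-0.07,-0.35,0],[0,0,-1.0]],
    [5,[-0.1,-0.33,0],[0,0,-1.0]],
    [5,[-0.12,-0.33,0],[0,0,-1.0]],
    [5,[-0.14,-0.32,0],[0,0,-1.0]],
    [5,[-0.17,-0.31,0],[0,0,-1.0]],
    [5,[-0.18,-0.29,0],[0,0,-1.0]],
    [5,[-0.21,-0.28,0],[0,0,-1.0]],
    [5,[-0.22,-0.27,0],[0,0,-1.0]],
    [5,[-0.24,-0.25,0],[0,0,-1.0]],
    [5,[0,0,0],[0,0,0]],
  ],
)

```text
time_s: 17.93
ee_pos: [599.6, 131.8, 90.7]
ee_rot: [179.9, -0.1, 133.7]
force: [-0.5, 3.2, -0.1]
gripper_width: 16.0
gripper_force: 45.0
```

```bash
python3 - <<'E'
from h import *
s=state(); print(s["ee_pos"].round(1),s["ee_rot"].round(1),s["force"],s["torque"],s["qpos"].round(0))
ph=np.radians(s["ee_rot"][2]+180); print("implied centre",s["ee_pos"][:2]-125*np.r_[np.cos(ph),np.sin(ph)])
E
```

```text
[599.6 131.8  90.7] [ 1.799e+02 -1.000e-01  1.337e+02] [-0.47605301  3.23818799 -0.09107672] [ 0.70830266  0.02455072 -0.13698264] [ 11.  27.  94.   0.  58. -33.]
implied centre [513.2735541  222.17829373]
```

Request:
move_arm(
  motion=[
    [5,[0.24,0.25,0],[0,0,1.0]],
    [5,[0.23,0.27,0],[0,0,1.0]],
    [5,[0.2,0.28,0],[0,0,1.0]],
    [5,[0.19,0.3,0],[0,0,1.0]],
    [5,[0.16,0.3,0],[0,0,1.0]],
    [5,[0.14,0.32,0],[0,0,1.0]],
    [5,[0.12,0.33,0],[0,0,1.0]],
    [5,[0.1,0.34,0],[0,0,1.0]],
    [5,[0.07,0.34,0],[0,0,1.0]],
    [5,[0.05,0.34,0],[0,0,1.0]],
    [5,[0.02,0.35,0],[0,0,1.0]],
    [5,[0.0,0.35,0],[0,0,1.0]],
    [5,[-0.02,0.35,0],[0,0,1.0]],
    [5,[-0.05,0.34,0],[0,0,1.0]],
    [5,[-0.07,0.35,0],[0,0,1.0]],
    [5,[-0.1,0.33,0],[0,0,1.0]],
    [5,[-0.12,0.33,0],[0,0,1.0]],
    [5,[-0.14,0.32,0],[0,0,1.0]],
    [5,[-0.16,0.31,0],[0,0,1.0]],
    [5,[-0.19,0.29,0],[0,0,1.0]],
  ],
)

```text
time_s: 19.6
ee_pos: [616.9, 291.7, 90.5]
ee_rot: [-180.0, 0.0, -145.8]
force: [-0.0, -0.4, 2.4]
gripper_width: 15.4
gripper_force: 45.0
```

Request:
move_arm(
  motion=[
    [5,[0,0,0],[0,0,0]],
    [5,[0.18,-0.3,0],[0,0,-1.0]],
    [5,[0.17,-0.3,0],[0,0,-1.0]],
    [5,[0.14,-0.32,0],[0,0,-1.0]],
    [5,[0.12,-0.33,0],[0,0,-1.0]],
    [5,[0.1,-0.34,0],[0,0,-1.0]],
    [5,[0.07,-0.34,0],[0,0,-1.0]],
    [5,[0.05,-0.34,0],[0,0,-1.0]],
    [5,[0.02,-0.35,0],[0,0,-1.0]],
    [5,[0.0,-0.35,0],[0,0,-1.0]],
    [5,[-0.02,-0.35,0],[0,0,-1.0]],
    [5,[-0.05,-0.34,0],[0,0,-1.0]],
  ],
)

```text
time_s: 20.6
ee_pos: [636.3, 199.5, 90.3]
ee_rot: [180.0, -0.0, 169.6]
force: [-1.7, 1.5, 1.7]
gripper_width: 15.9
gripper_force: 45.0
```

Request:
move_arm(
  motion=[
    [5,[-0.07,-0.35,0],[0,0,-1.0]],
    [5,[-0.1,-0.33,0],[0,0,-1.0]],
    [5,[-0.12,-0.33,0],[0,0,-1.0]],
  ],
)

```text
time_s: 20.85
ee_pos: [628.9, 174.5, 90.3]
ee_rot: [179.9, -0.1, 157.6]
force: [-1.1, 2.8, 1.9]
gripper_width: 15.7
gripper_force: 45.0
```

Request:
move_arm(
  motion=[
    [5,[-0.14,-0.32,0],[0,0,-1.0]],
    [5,[-0.17,-0.31,0],[0,0,-1.0]],
    [5,[-0.18,-0.29,0],[0,0,-1.0]],
  ],
)

```text
time_s: 21.1
ee_pos: [616.6, 151.7, 90.3]
ee_rot: [179.9, -0.1, 145.6]
force: [-1.5, 3.0, 0.8]
gripper_width: 15.6
gripper_force: 45.0
```

```bash
python3 - <<'E'
from h import *
s=state(); print(s["ee_pos"].round(1),s["ee_rot"].round(1),s["force"],s["torque"])
ph=np.radians(s["ee_rot"][2]+180); print("implied centre",s["ee_pos"][:2]-125*np.r_[np.cos(ph),np.sin(ph)])
E
```

```text
[616.6 151.7  90.3] [ 1.799e+02 -1.000e-01  1.456e+02] [-1.50028729  3.00033466  0.83660573] [0.64479759 0.42759696 0.05622529]
implied centre [513.41731907 222.28050428]
```

Request:
move_arm(
  motion=[
    [5,[-0.21,-0.28,0],[0,0,-1.0]],
    [5,[-0.22,-0.27,0],[0,0,-1.0]],
  ],
)

```text
time_s: 21.27
ee_pos: [605.8, 138.1, 90.3]
ee_rot: [179.9, -0.1, 137.6]
force: [-1.8, 3.3, 0.7]
gripper_width: 15.9
gripper_force: 45.0
```

Request:
move_arm(
  motion=[
    [5,[-0.24,-0.25,0],[0,0,-1.0]],
    [5,[-0.13,-0.12,0],[0,0,-0.5]],
  ],
)

```text
time_s: 21.43
ee_pos: [596.4, 128.9, 90.4]
ee_rot: [179.9, -0.1, 131.6]
force: [-1.2, 3.8, 1.7]
gripper_width: 15.6
gripper_force: 45.0
```

```bash
cat > st.py <<'E'
from h import *
s=state(); print(s["ee_pos"].round(1),s["ee_rot"].round(1),s["force"].round(1),s["torque"].round(2))
ph=np.radians(s["ee_rot"][2]+180); print("implied centre",s["ee_pos"][:2]-125*np.r_[np.cos(ph),np.sin(ph)])
E
python3 st.py
```

```text
[596.4 128.9  90.4] [ 1.799e+02 -1.000e-01  1.316e+02] [-1.2  3.8  1.7] [0.8  0.21 0.04]
implied centre [513.46428023 222.34955208]
```

Request:
move_arm(
  motion=[
    [5,[-0.13,-0.11,0],[0,0,-0.5]],
    [5,[-0.14,-0.11,0],[0,0,-0.5]],
  ],
)

```text
time_s: 21.6
ee_pos: [590.0, 123.5, 90.4]
ee_rot: [179.9, -0.1, 127.7]
force: [-2.0, 3.4, 1.1]
gripper_width: 15.6
gripper_force: 45.0
```

Request:
move_arm(
  motion=[
    [5,[-0.14,-0.1,0],[0,0,-0.5]],
    [5,[-0.14,-0.1,0],[0,0,-0.5]],
  ],
)

```text
time_s: 21.77
ee_pos: [583.1, 118.5, 90.3]
ee_rot: [179.9, -0.1, 123.7]
force: [-1.4, 2.6, 2.0]
gripper_width: 15.7
gripper_force: 45.0
```

Request:
move_arm(
  motion=[
    [5,[-0.15,-0.09,0],[0,0,-0.5]],
    [5,[-0.15,-0.09,0],[0,0,-0.5]],
  ],
)

```text
time_s: 21.93
ee_pos: [575.7, 114.0, 90.4]
ee_rot: [179.9, -0.1, 119.7]
force: [-0.2, 2.1, 1.1]
gripper_width: 15.6
gripper_force: 45.0
```

```bash
python3 st.py
```

```text
[575.7 114.   90.4] [ 1.799e+02 -1.000e-01  1.197e+02] [-0.2  2.1  1.1] [0.63 0.17 0.13]
implied centre [513.73298136 222.52583842]
```

Request:
move_arm(
  motion=[
    [5,[-0.15,-0.08,0],[0,0,-0.5]],
    [5,[-0.16,-0.08,0],[0,0,-0.5]],
  ],
)

```text
time_s: 22.1
ee_pos: [568.0, 109.9, 90.4]
ee_rot: [179.9, -0.1, 115.7]
force: [-1.0, 2.3, 2.0]
gripper_width: 15.9
gripper_force: 45.0
```

Request:
move_arm(
  motion=[
    [5,[-0.16,-0.07,0],[0,0,-0.5]],
    [5,[-0.16,-0.07,0],[0,0,-0.5]],
  ],
)

```text
time_s: 22.27
ee_pos: [560.1, 106.4, 90.4]
ee_rot: [179.9, -0.1, 111.7]
force: [-1.2, 2.4, 1.3]
gripper_width: 15.7
gripper_force: 45.0
```

```bash
python3 st.py; python3 - <<'E'
from h import *
import pickle
ci=camera_info("wrist"); im=grab_frame("wrist"); s=state(); pickle.dump((ci,s["ee_pos"],s["ee_rot"]),open("w6.pkl","wb")); cv2.imwrite("pics/w6.png",im)
cv2.imwrite("pics/w6c.png",cv2.resize(im[0:150,220:420],None,fx=4,fy=4,interpolation=cv2.INTER_CUBIC))
E
```

```text
[560.1 106.4  90.4] [ 1.799e+02 -1.000e-01  1.117e+02] [-1.2  2.4  1.3] [0.61 0.09 0.16]
implied centre [513.83630772 222.55754185]
```

View pics/w6c.png

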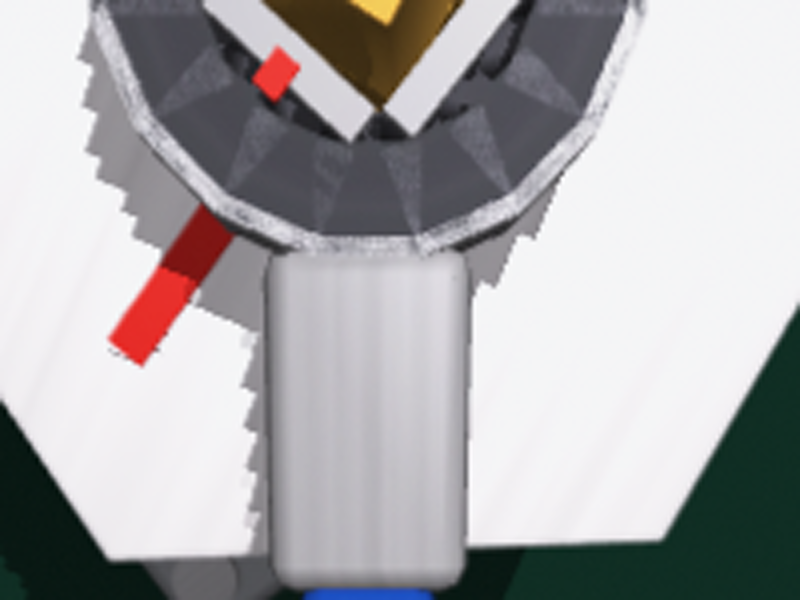

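The ring's red mark at (277,72) has turned clockwise from the handle by about two clicks. It is nearly parallel to the lid's red line, (225,215) to (125,352), so the nut is near its stop. I work out the angles.

```bash
python3 - <<'E'
from h import *
import pickle
ci,p,r=pickle.load(open("w6.pkl","rb")); a=lambda d: np.degrees(np.arctan2(d[1],d[0])).round(1)
f=lambda u,v,z: onz(ci,220+u/4-.4,v/4-.4,z)
print("handle",r[2]-180)
print("lid",a(f(127,352,96)-f(219,218,96)))
print("hex edge",a(f(662,542,96)-f(110,558,96)))
print("ring edges",a(f(352,138,114)-f(207,5,114)),a(f(515,5,114)-f(414,135,114)))
print("ring mark",a(f(271,92,114)-f(287,56,114)), a(f(277,72,114)-np.array([512.9,220.7,114])))
print("nut top edges",a(f(390,25,117)-f(352,0,117)),a(f(390,25,117)-f(408,0,117)),"corner",f(390,25,117), f(380,107,107))
c=np.array([512.9,220.7,0])
print("corner dir",a(f(390,25,117)-c),a(f(380,107,107)-c))
E
```

```text
handle -68.35573254179955
lid -106.1
hex edge 23.4
ring edges -18.0 71.5
ring mark -95.5 -107.6
nut top edges -8.4 -107.1 corner [518.00300522 215.13002265 117.        ] [519.06541943 210.12931818 107.        ]
corner dir -47.5 -59.7
```

Request:
move_arm(
  motion=[
    [5,[-0.17,-0.06,0],[0,0,-0.5]],
    [5,[0,0,0],[0,0,0]],
  ],
)

```text
time_s: 22.48
ee_pos: [556.1, 104.9, 90.5]
ee_rot: [179.9, -0.0, 109.8]
force: [0.5, 2.4, 1.5]
gripper_width: 15.6
gripper_force: 45.0
```

```bash
python3 st.py
```

```text
[556.1 104.9  90.5] [179.9  -0.  109.8] [0.5 2.4 1.5] [ 0.7  -0.04  0.03]
implied centre [513.70182094 222.52031682]
```

Request:
move_arm(
  motion=[
    [5,[-0.17,-0.05,0],[0,0,-0.5]],
    [5,[0,0,0],[0,0,0]],
  ],
)

```text
time_s: 22.65
ee_pos: [552.0, 103.5, 90.5]
ee_rot: [179.9, -0.0, 107.9]
force: [-0.2, 1.8, 1.5]
gripper_width: 16.1
gripper_force: 45.0
```

```bash
python3 st.py
```

```text
[552.  103.5  90.5] [179.9  -0.  107.9] [-0.2  1.8  1.5] [ 0.69 -0.04 -0.03]
implied centre [513.68814287 222.50398137]
```

Request:
move_arm(
  motion=[
    [5,[-0.17,-0.05,0],[0,0,-0.5]],
    [5,[0,0,0],[0,0,0]],
  ],
)

```text
time_s: 22.82
ee_pos: [547.9, 102.3, 90.4]
ee_rot: [179.9, -0.0, 105.9]
force: [1.1, 2.7, 2.5]
gripper_width: 15.6
gripper_force: 45.0
```

```bash
python3 st.py
```

```text
[547.9 102.3  90.4] [179.9  -0.  105.9] [1.1 2.7 2.5] [ 0.63 -0.16 -0.03]
implied centre [513.67682263 222.5021893 ]
```

Request:
move_arm(
  motion=[
    [5,[-0.17,-0.04,0],[0,0,-0.5]],
    [5,[-0.17,-0.04,0],[0,0,-0.5]],
    [5,[0,0,0],[0,0,0]],
  ],
)

```text
time_s: 23.07
ee_pos: [539.4, 100.3, 90.4]
ee_rot: [179.9, -0.0, 101.9]
force: [0.7, 2.6, 1.7]
gripper_width: 15.4
gripper_force: 45.0
```

```bash
python3 st.py
```

```text
[539.4 100.3  90.4] [179.9  -0.  101.9] [0.7 2.6 1.7] [ 0.66 -0.3  -0.  ]
implied centre [513.62332376 222.55503844]
```

Request:
move_arm(
  motion=[
    [5,[-0.17,-0.03,0],[0,0,-0.5]],
    [5,[-0.17,-0.03,0],[0,0,-0.5]],
    [5,[0,0,0],[0,0,0]],
  ],
)

```text
time_s: 23.32
ee_pos: [531.1, 98.9, 90.5]
ee_rot: [179.8, -0.0, 98.0]
force: [2.9, 2.8, 0.6]
gripper_width: 15.6
gripper_force: 45.0
```

```bash
python3 st.py
```

```text
[531.1  98.9  90.5] [179.8  -0.   98. ] [2.9 2.8 0.6] [ 0.75 -0.28  0.09]
implied centre [513.80134601 222.67652606]
```

Request:
move_arm(
  motion=[
    [5,[-0.17,-0.02,0],[0,0,-0.5]],
    [5,[0,0,0],[0,0,0]],
  ],
)

```text
time_s: 23.48
ee_pos: [526.9, 98.4, 90.4]
ee_rot: [179.9, -0.0, 96.0]
force: [2.2, 2.6, 2.8]
gripper_width: 15.4
gripper_force: 45.0
```

```bash
python3 st.py;  python3 - <<'E'
from h import *
import pickle
ci=camera_info("wrist"); im=grab_frame("wrist"); s=state(); pickle.dump((ci,s["ee_pos"],s["ee_rot"]),open("w7.pkl","wb")); cv2.imwrite("pics/w7.png",im)
c=im[0:150,220:420]
hsv=cv2.cvtColor(c,cv2.COLOR_BGR2HSV); m=cv2.inRange(hsv,(0,140,80),(6,255,255))|cv2.inRange(hsv,(174,140,80),(180,255,255))
n,l,st,cc=cv2.connectedComponentsWithStats(m)
for i in range(1,n):
    if st[i,4]>8:
        q=np.argwhere(l==i)[:,::-1].astype(np.float32); vx,vy,x,y=cv2.fitLine(q,cv2.DIST_L2,0,.01,.01).ravel()
        for z in(96,114):
            A=onz(ci,220+x,y,z);B=onz(ci,220+x+5*vx,y+5*vy,z); d=B-A; print(st[i],cc[i].round(1),z,A.round(1),np.degrees(np.arctan2(d[1],d[0])).round(1)%180-180)
E
```

```text
[526.9  98.4  90.4] [179.9  -0.   96. ] [2.2 2.6 2.8] [ 0.91 -0.39  0.15]
implied centre [513.85513766 222.73517858]
[65 14 12 13 89] [70.4 20. ] 96 [504.6 212.9  96. ] -115.7
[65 14 12 13 89] [70.4 20. ] 114 [506.  208.9 114. ] -115.7
[ 50  61  18  43 340] [59.7 85. ] 96 [501.9 184.9  96. ] -100.6
[ 50  61  18  43 340] [59.7 85. ] 114 [503.7 184.  114. ] -100.6
```

Request:
move_arm(
  motion=[
    [5,[-0.17,-0.02,0],[0,0,-0.5]],
    [5,[-0.17,-0.01,0],[0,0,-0.5]],
    [5,[0,0,0],[0,0,0]],
  ],
)

```text
time_s: 23.78
ee_pos: [517.1, 97.3, 90.1]
ee_rot: [-180.0, -0.0, 91.9]
force: [1.1, 1.2, 3.6]
gripper_width: 15.8
gripper_force: 45.0
```

```bash
cat >> st.py <<'E'
r=(s["ee_pos"]-[513.2,220.8,0])/1000; F=s["force"]; print("moment about nut",s["torque"][2]+r[0]*F[1]-r[1]*F[0])
E
python3 st.py
```

```text
[517.1  97.3  90.1] [-180.    -0.    91.9] [1.1 1.2 3.6] [ 0.78 -0.21 -0.04]
implied centre [512.91791755 222.21122597]
moment about nut 0.10265330047686227
```

Request:
move_arm(
  motion=[
    [5,[-0.17,0,0],[0,0,-0.5]],
    [5,[-0.17,0,0],[0,0,-0.5]],
    [5,[0,0,0],[0,0,0]],
  ],
)

```text
time_s: 24.03
ee_pos: [509.1, 97.4, 90.2]
ee_rot: [179.9, -0.0, 87.9]
force: [1.9, 2.1, 3.4]
gripper_width: 15.7
gripper_force: 45.0
```

```bash
python3 st.py
```

```text
[509.1  97.4  90.2] [179.9  -0.   87.9] [1.9 2.1 3.4] [ 0.82 -0.22 -0.05]
implied centre [513.58803398 222.29793203]
moment about nut 0.16650208238106018
```

Request:
move_arm(
  motion=[
    [5,[-0.17,0.01,0],[0,0,-0.5]],
    [5,[-0.17,0.01,0],[0,0,-0.5]],
    [5,[0,0,0],[0,0,0]],
  ],
)

```text
time_s: 24.28
ee_pos: [500.6, 98.3, 90.2]
ee_rot: [179.9, -0.1, 84.0]
force: [1.2, 5.2, 2.5]
gripper_width: 15.8
gripper_force: 45.0
```

```bash
python3 st.py; python3 - <<'E'
from h import *
import pickle
ci=camera_info("wrist"); im=grab_frame("wrist"); s=state(); pickle.dump((ci,s["ee_pos"],s["ee_rot"]),open("w8.pkl","wb")); cv2.imwrite("pics/w8.png",im)
a=cv2.imread("pics/w7.png")[0:110,240:390]; b=im[0:110,240:390]
cv2.imwrite("pics/w8c.png",cv2.resize(np.hstack([b]),None,fx=5,fy=5,interpolation=cv2.INTER_CUBIC))
E
```

```text
[500.6  98.3  90.2] [ 1.799e+02 -1.000e-01  8.400e+01] [1.2 5.2 2.5] [ 1.09 -0.26  0.03]
implied centre [513.77597791 222.58700396]
moment about nut 0.11565626486319835
```

View pics/w8c.png

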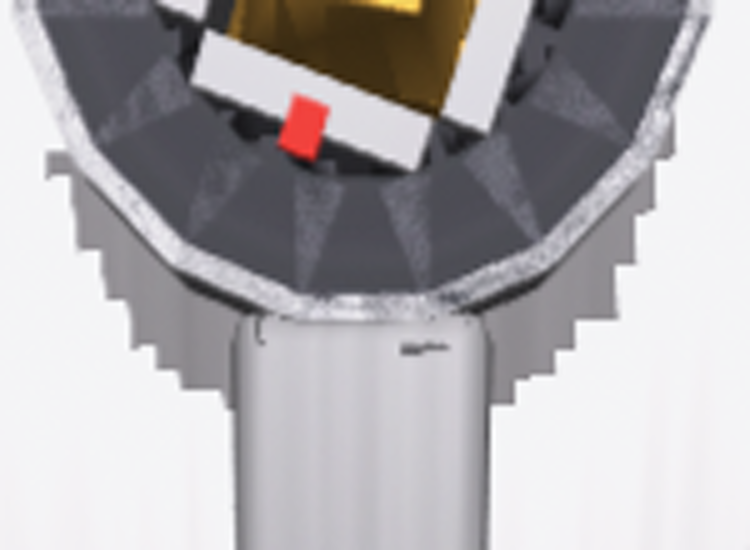

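The ring's mark is now at (303,127), only about 20° from the handle. So the nut has been at its stop and the last degrees only strained the ratchet. I work out the ring angle, then swing back anticlockwise so the ring slips again.

```bash
python3 - <<'E'
from h import *
import pickle
ci,p,r=pickle.load(open("w8.pkl","rb")); a=lambda d: np.degrees(np.arctan2(d[1],d[0])).round(1)
f=lambda u,v,z: onz(ci,240+u/5-.4,v/5-.4,z)
print("handle",r[2]-180,"ring x",a(f(420,170,114)-f(190,88,114))-90,a(f(530,0,114)-f(485,130,114))-180)
def arc(a,b,n,r=125):
    t=np.radians(np.linspace(a,b,n+1)); P=r*np.c_[np.cos(t),np.sin(t)]; c=0*P[0]; out=[]
    for k in range(1,n+1):
        d=np.round((P[k]-P[0]+np.array([-.5,-1.5])*k/n-c)/25,2); c=c+d*25; out.append([5,[float(d[0]),float(d[1]),0],[0,0,round((b-a)/n/4,2)]])
    return out
print(arc(-96,-24,18))
E
```

```text
handle -95.96971831260548 ring x -113.9 -116.0
[[5, [0.35, -0.03, 0], [0, 0, 1.0]], [5, [0.34, -0.0, 0], [0, 0, 1.0]], [5, [0.35, 0.02, 0], [0, 0, 1.0]], [5, [0.35, 0.05, 0], [0, 0, 1.0]], [5, [0.34, 0.06, 0], [0, 0, 1.0]], [5, [0.33, 0.1, 0], [0, 0, 1.0]], [5, [0.33, 0.11, 0], [0, 0, 1.0]], [5, [0.32, 0.14, 0], [0, 0, 1.0]], [5, [0.3, 0.16, 0], [0, 0, 1.0]], [5, [0.3, 0.18, 0], [0, 0, 1.0]], [5, [0.28, 0.21, 0], [0, 0, 1.0]], [5, [0.26, 0.22, 0], [0, 0, 1.0]], [5, [0.25, 0.24, 0], [0, 0, 1.0]], [5, [0.24, 0.25, 0], [0, 0, 1.0]], [5, [0.21, 0.27, 0], [0, 0, 1.0]], [5, [0.2, 0.29, 0], [0, 0, 1.0]], [5, [0.17, 0.3, 0], [0, 0, 1.0]], [5, [0.15, 0.31, 0], [0, 0, 1.0]]]
```

Request:
move_arm(
  motion=[
    [5,[0.35,-0.03,0],[0,0,1.0]],
    [5,[0.34,0,0],[0,0,1.0]],
    [5,[0.35,0.02,0],[0,0,1.0]],
    [5,[0.35,0.05,0],[0,0,1.0]],
    [5,[0.34,0.06,0],[0,0,1.0]],
    [5,[0.33,0.1,0],[0,0,1.0]],
    [5,[0.33,0.11,0],[0,0,1.0]],
    [5,[0.32,0.14,0],[0,0,1.0]],
    [5,[0.3,0.16,0],[0,0,1.0]],
    [5,[0.3,0.18,0],[0,0,1.0]],
    [5,[0.28,0.21,0],[0,0,1.0]],
    [5,[0.26,0.22,0],[0,0,1.0]],
    [5,[0.25,0.24,0],[0,0,1.0]],
    [5,[0.24,0.25,0],[0,0,1.0]],
    [5,[0.21,0.27,0],[0,0,1.0]],
    [5,[0.2,0.29,0],[0,0,1.0]],
    [5,[0.17,0.3,0],[0,0,1.0]],
    [5,[0.15,0.31,0],[0,0,1.0]],
    [5,[0,0,0],[0,0,0]],
  ],
)

```text
time_s: 25.92
ee_pos: [627.6, 170.3, 89.8]
ee_rot: [-179.9, -0.0, 156.1]
force: [0.3, 0.6, 5.4]
gripper_width: 16.1
gripper_force: 45.0
```

Request:
move_arm(
  motion=[
    [5,[-0.11,-0.33,0],[0,0,-1]],
    [5,[-0.14,-0.32,0],[0,0,-1]],
    [5,[-0.16,-0.31,0],[0,0,-1]],
    [5,[-0.18,-0.3,0],[0,0,-1]],
    [5,[-0.2,-0.28,0],[0,0,-1]],
    [5,[0,0,0],[0,0,0]],
    [5,[0,0,0],[0,0,0]],
  ],
)

```text
time_s: 26.5
ee_pos: [603.1, 133.4, 88.9]
ee_rot: [-179.8, -0.6, 135.7]
force: [-6.8, 11.4, 2.6]
gripper_width: 15.7
gripper_force: 45.0
```

```bash
python3 st.py; python3 - <<'E'
from h import *
ci=camera_info("wrist"); im=grab_frame("wrist"); cv2.imwrite("pics/w9.png",im)
hsv=cv2.cvtColor(im,cv2.COLOR_BGR2HSV); m=cv2.inRange(hsv,(0,140,80),(6,255,255))|cv2.inRange(hsv,(174,140,80),(180,255,255)); m[150:]=0
n,l,st,cc=cv2.connectedComponentsWithStats(m)
for i in range(1,n):
    if st[i,4]>8:
        for z in (96,114):
            d=onz(ci,*cc[i],z)-[513,221,z]; print(st[i],z,np.hypot(*d[:2]).round(1),np.degrees(np.arctan2(d[1],d[0])).round(1))
E
```

```text
[603.1 133.4  88.9] [-179.8   -0.6  135.7] [-6.8 11.4  2.6] [ 2.32  1.24 -0.39]
implied centre [513.62834525 220.71589216]
moment about nut 0.04184475482827399
[275   0  12  11  90] 96 15.1 -123.6
[275   0  12  11  90] 114 15.3 -103.9
[292   1   6  11  26] 96 9.1 -113.5
[292   1   6  11  26] 114 11.1 -87.4
[223  28  36  28 426] 96 37.9 -106.6
[223  28  36  28 426] 114 36.5 -99.3
```

Request:
move_arm(
  motion=[
    [5,[0.09,0.16,0],[0,0,0.5]],
    [5,[0,0,0],[0,0,0]],
    [5,[0,0,0],[0,0,0]],
  ],
)

```text
time_s: 26.8
ee_pos: [606.4, 136.8, 89.1]
ee_rot: [-179.8, -0.4, 137.8]
force: [-5.0, 7.7, 3.8]
gripper_width: 15.7
gripper_force: 45.0
```

Request:
move_arm(
  motion=[
    [5,[-0.05,0.05,0],[0,0,0]],
    [5,[0,0,0],[0,0,0]],
    [5,[0,0,0],[0,0,0]],
  ],
)

```text
time_s: 27.05
ee_pos: [606.4, 136.9, 89.4]
ee_rot: [-179.9, -0.2, 137.8]
force: [-3.9, 4.2, 2.8]
gripper_width: 15.9
gripper_force: 45.0
```

Request:
move_arm(
  motion=[
    [5,[-0.05,0.05,0],[0,0,0]],
    [5,[0,0,0],[0,0,0]],
    [5,[0,0,0.1],[0,0,0]],
    [5,[0,0,0.1],[0,0,0]],
    [5,[0,0,0],[0,0,0]],
  ],
)

```text
time_s: 27.47
ee_pos: [606.6, 137.3, 94.4]
ee_rot: [-179.9, -0.0, 137.9]
force: [-0.6, 2.7, -3.7]
gripper_width: 16.0
gripper_force: 45.0
```

Request:
move_arm(
  motion=[
    [5,[0,0,0.2],[0,0,0]],
    [5,[0,0,0.2],[0,0,0]],
    [5,[0,0,0.3],[0,0,0]],
    [5,[0,0,0.5],[0,0,0]],
    [5,[0,0,0.6],[0,0,0]],
    [5,[0,0,0.6],[0,0,0]],
    [5,[0,0,0],[0,0,0]],
  ],
)

```text
time_s: 28.05
ee_pos: [609.2, 137.6, 159.0]
ee_rot: [179.7, 0.3, 137.9]
force: [1.0, 1.1, -2.8]
gripper_width: 16.1
gripper_force: 45.0
```

```bash
python3 st.py; python3 - <<'E'
from h import *
ci=camera_info("top"); im=grab_frame("top"); cv2.imwrite("pics/t2.png",im); cw=camera_info("wrist"); w=grab_frame("wrist"); cv2.imwrite("pics/w10.png",w)
hsv=cv2.cvtColor(w,cv2.COLOR_BGR2HSV); m=cv2.inRange(hsv,(0,140,80),(6,255,255))|cv2.inRange(hsv,(174,140,80),(180,255,255)); m[160:]=0
n,l,st,cc=cv2.connectedComponentsWithStats(m)
for i in range(1,n):
    if st[i,4]>8:
        for z in (96,100):
            d=onz(cw,*cc[i],z)-[513,221,z]; print(st[i],z,np.hypot(*d[:2]).round(1),np.degrees(np.arctan2(d[1],d[0])).round(1))
E
```

```text
[609.2 137.6 159. ] [179.7   0.3 137.9] [ 1.   1.1 -2.8] [-0.09 -0.36 -0.06]
implied centre [516.49918334 221.42130265]
moment about nut 0.12253177403335085
[273   0  12  11  90] 96 24.0 -167.3
[273   0  12  11  90] 100 23.1 -165.7
[245  48  28  18 206] 96 37.3 -106.8
[245  48  28  18 206] 100 37.0 -105.7
```

Request:
move_arm(
  motion=[
    [5,[0.3,-0.4,0],[0,0,0]],
    [5,[0.6,-0.6,0],[0,0,0]],
    [5,[0.7,-0.7,0],[0,0,0]],
    [5,[0.4,-0.4,0],[0,0,0]],
    [5,[0,0,0],[0,0,0]],
    [5,[0,0,0],[0,0,0]],
  ],
)

```text
time_s: 28.65
ee_pos: [656.9, 84.3, 153.7]
ee_rot: [-179.9, -0.1, 137.8]
force: [0.5, 0.2, -2.5]
gripper_width: 15.6
gripper_force: 45.0
```

```bash
python3 st.py; python3 - <<'E'
from h import *
cw=camera_info("wrist"); w=grab_frame("wrist"); cv2.imwrite("pics/w11.png",w)
print(proj(cw,(513,221,100)))
hsv=cv2.cvtColor(w,cv2.COLOR_BGR2HSV); m=cv2.inRange(hsv,(0,140,80),(6,255,255))|cv2.inRange(hsv,(174,140,80),(180,255,255)); m[160:]=0
g=cv2.inRange(hsv,(15,100,60),(32,255,255)); g[160:]=0; q=np.argwhere(g)[:,::-1]; print("brass",len(q),q.mean(0) if len(q) else 0,q.min(0),q.max(0))
n,l,st,cc=cv2.connectedComponentsWithStats(m)
for i in range(1,n):
    if st[i,4]>8:
        for z in (96,100):
            d=onz(cw,*cc[i],z)-[513,221,z]; print(st[i],z,np.hypot(*d[:2]).round(1),np.degrees(np.arctan2(d[1],d[0])).round(1))
E
```

```text
[656.9  84.3 153.7] [-1.799e+02 -1.000e-01  1.378e+02] [ 0.5  0.2 -2.5] [-0.08 -0.26  0.  ]
implied centre [564.29916977 168.2505309 ]
moment about nut 0.09523576673176426
(np.float64(322.48768146720744), np.float64(-116.97249809917957))Traceback (most recent call last):
  File "<stdin>", line 5, in <module>
    return umr_minimum(a, axis, None, out, keepdims, initial, where)
ValueError: zero-size array to reduction operation minimum which has no identity
```

Request:
move_arm(
  motion=[
    [5,[-0.5,0.06,0],[0,0,0]],
    [5,[-0.8,0.06,0],[0,0,0]],
    [5,[-0.9,0.06,0],[0,0,0]],
    [5,[-0.8,0.06,0],[0,0,0]],
    [5,[-0.5,0,0],[0,0,0]],
    [5,[0,0,0],[0,0,0]],
    [5,[0,0,0],[0,0,0]],
  ],
)

```text
time_s: 29.28
ee_pos: [568.9, 91.9, 155.4]
ee_rot: [180.0, 0.0, 138.0]
force: [-0.2, 0.3, -2.6]
gripper_width: 15.8
gripper_force: 45.0
```

```bash
python3 - <<'E'
from h import *
cw=camera_info("wrist"); w=grab_frame("wrist"); cv2.imwrite("pics/w12.png",w); print(state()["ee_pos"])
print(proj(cw,(513,221,100)))
hsv=cv2.cvtColor(w,cv2.COLOR_BGR2HSV); m=cv2.inRange(hsv,(0,140,80),(6,255,255))|cv2.inRange(hsv,(174,140,80),(180,255,255)); m[160:]=0
g=cv2.inRange(hsv,(15,100,60),(32,255,255)); g[160:]=0; q=np.argwhere(g)[:,::-1]; print("brass",len(q),q.mean(0) if len(q) else 0)
n,l,st,cc=cv2.connectedComponentsWithStats(m)
for i in range(1,n):
    if st[i,4]>8:
        for z in (96,100):
            d=onz(cw,*cc[i],z)-[513,221,z]; print(st[i],z,np.hypot(*d[:2]).round(1),np.degrees(np.arctan2(d[1],d[0])).round(1))
wm=cv2.inRange(hsv,(0,0,150),(180,60,255)); print(wm[:150].mean())
E
```

```text
[569.73173344  91.79633947 155.35626948]
(np.float64(408.6208867342468), np.float64(25.202956473833183))
brass 2650 [410.          26.53622642]
[273   0  13  10  87] 96 81.0 -141.0
[273   0  13  10  87] 100 80.5 -140.3
[382  30  16  13  97] 96 11.9 -106.2
[382  30  16  13  97] 100 12.9 -104.8
[341  41  36  24 261] 96 32.7 -105.4
[341  41  36  24 261] 100 33.4 -104.9
56.41875
```

The nut's line (−104.8°) and the lid's line (−105.4°) coincide, so the nut is at its stop. Now I carry the wrench back to its block.

Request:
move_arm(
  motion=[
    [5,[0,-0.4,0],[0,0,0.6]],
    [5,[0.05,-0.7,0],[0,0,0.6]],
    [5,[0.05,-0.8,0],[0,0,0.6]],
    [5,[0.05,-0.8,0],[0,0,0.6]],
    [5,[0.05,-0.8,0],[0,0,0.6]],
    [5,[0.05,-0.8,0],[0,0,0.6]],
    [5,[0.05,-0.8,0],[0,0,0.6]],
    [5,[0.05,-0.8,0],[0,0,0.6]],
    [5,[0.05,-0.8,0],[0,0,0.6]],
    [5,[0.05,-0.8,0],[0,0,0.6]],
    [5,[0.05,-0.8,0],[0,0,0.6]],
    [5,[0.05,-0.8,0],[0,0,0.6]],
    [5,[0.05,-0.8,0],[0,0,0.6]],
    [5,[0.05,-0.8,0],[0,0,0.6]],
    [5,[0.05,-0.8,0],[0,0,0.6]],
    [5,[0.05,-0.8,0],[0,0,0.6]],
    [5,[0.05,-0.8,0],[0,0,0.6]],
    [5,[0.05,-0.5,0],[0,0,0]],
    [5,[0,-0.2,0],[0,0,0]],
    [5,[0,0,0],[0,0,0]],
  ],
)

```text
time_s: 31.0
ee_pos: [591.1, -254.6, 154.5]
ee_rot: [180.0, 0.0, 178.6]
force: [-0.2, 0.0, -2.2]
gripper_width: 15.3
gripper_force: 45.0
```

```bash
python3 st.py
```

```text
[ 591.1 -254.6  154.5] [180.    0.  178.6] [-0.2  0.  -2.2] [ 0.15 -0.3  -0.01]
implied centre [ 466.17492575 -251.44305894]
moment about nut -0.08932651969911677
```

Request:
move_arm(
  motion=[
    [5,[-0.02,0.23,-0.5],[0,0,0]],
    [5,[0,0,-0.9],[0,0,0]],
    [5,[0,0,-0.9],[0,0,0]],
    [5,[0,0,-0.9],[0,0,0]],
    [5,[0,0,-0.8],[0,0,0]],
    [5,[0,0,-0.5],[0,0,0]],
    [5,[0,0,-0.3],[0,0,0]],
    [5,[0,0,-0.2],[0,0,0]],
    [5,[0,0,0],[0,0,0]],
    [5,[0,0,0],[0,0,0]],
  ],
)

```text
time_s: 31.83
ee_pos: [590.9, -247.8, 30.6]
ee_rot: [-180.0, 0.1, 178.7]
force: [-0.0, 0.1, -3.0]
gripper_width: 15.6
gripper_force: 45.0
```

Request:
move_arm(
  motion=[
    [5,[0,0,-0.1],[0,0,0]],
    [5,[0,0,-0.06],[0,0,0]],
    [5,[0,0,0],[0,0,0]],
    [5,[0,0,0],[0,0,0]],
  ],
)

```text
time_s: 32.17
ee_pos: [590.3, -248.1, 26.3]
ee_rot: [-180.0, 0.0, 178.7]
force: [0.3, -0.2, -2.5]
gripper_width: 15.6
gripper_force: 45.0
```

Request:
move_arm(
  motion=[
    [5,[0,0,-0.08],[0,0,0]],
    [5,[0,0,-0.06],[0,0,0]],
    [5,[0,0,0],[0,0,0]],
    [5,[0,0,0],[0,0,0]],
  ],
)

```text
time_s: 32.5
ee_pos: [590.1, -248.0, 22.3]
ee_rot: [180.0, -0.0, 178.7]
force: [-0.3, -0.9, -2.8]
gripper_width: 15.6
gripper_force: 45.0
```

Request:
move_arm(
  motion=[
    [5,[0,0,-0.04],[0,0,0]],
    [5,[0,0,-0.03],[0,0,0]],
    [5,[0,0,0],[0,0,0]],
    [5,[0,0,0],[0,0,0]],
  ],
)

```text
time_s: 32.83
ee_pos: [590.4, -248.1, 21.0]
ee_rot: [-180.0, 0.0, 178.7]
force: [-0.5, -0.1, 0.3]
gripper_width: 15.8
gripper_force: 45.0
```

Request:
move_arm(
  motion=[
    [20,[0,0,0],[0,0,0]],
    [26,[0,0,0],[0,0,0]],
    [40,[0,0,0],[0,0,0]],
    [50,[0,0,0],[0,0,0]],
    [50,[0,0,0],[0,0,0]],
    [50,[0,0,0.4],[0,0,0]],
    [50,[0,0,0.8],[0,0,0]],
    [50,[0,0,0.9],[0,0,0]],
    [50,[0,0,0.9],[0,0,0]],
    [50,[0,0,0.9],[0,0,0]],
    [50,[0,0,0.9],[0,0,0]],
    [50,[0,0,0.9],[0,0,0]],
    [50,[0,0,0],[0,0,0]],
    [50,[0,0,0],[0,0,0]],
  ],
)

```text
time_s: 34.0
ee_pos: [591.0, -248.3, 165.2]
ee_rot: [-179.9, 0.2, 178.7]
force: [-1.4, 0.3, -0.5]
gripper_width: 50.0
gripper_force: 0.0
```

```bash
python3 st.py; python3 - <<'E'
from h import *
for n in ("wrist","top"):
    ci=camera_info(n); im=grab_frame(n); cv2.imwrite(f"pics/f_{n}.png",im)
    hsv=cv2.cvtColor(im,cv2.COLOR_BGR2HSV); m=cv2.inRange(hsv,(100,150,100),(125,255,255)); k,l,st,c=cv2.connectedComponentsWithStats(m)
    for i in range(1,k):
        if st[i,4]>100:
            p=np.argwhere(l==i)[:,::-1].astype(np.float32); b=cv2.boxPoints(cv2.minAreaRect(p)); print(n,st[i],[onz(ci,*q,44)[:2].round(0) for q in b])
a=cv2.imread("pics/top0.png"); b=cv2.imread("pics/f_top.png")
d=cv2.absdiff(a,b).max(2)
for nm,u,v in[("cluster",207,211),("geode",310,245),("agate",325,142),("fossil",432,208),("wrench",381,205),("lid",254,208)]:
    print(nm,d[v-18:v+18,u-18:u+18].mean().round(1),(d[v-18:v+18,u-18:u+18]>60).sum())
E
```

```text
[ 591.  -248.3  165.2] [-179.9    0.2  178.7] [-1.4  0.3 -0.5] [ 0.08 -0.12  0.  ]
implied centre [ 465.99198018 -245.45333186]
moment about nut -0.6183085154953157
wrist [304 156  18 100 469] [array([ 552., -255.]), array([ 552., -240.]), array([ 647., -242.]), array([ 647., -258.])]
wrist [197 221  27  52 405] [array([ 660., -366.]), array([ 609., -353.]), array([ 613., -332.]), array([ 664., -344.])]
cluster 3.5 0
geode 17.2 181
agate 4.0 0
fossil 33.0 170
wrench 67.9 805
lid 7.5 24
```

The handle lies exactly where it started: x 552–647 mm, y −242 to −258. The gripper is clear of everything.

```bash
python3 -c "
from workcell import *
print(job_done())"
```

```text
the job is handed in; nothing more can be done
None
```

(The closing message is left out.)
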